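# Tap the blank onto the sled's centre line and run the sled home

### The job

Get the skewed wooden blank ready on the sliding jig. First lift the red bar of polishing compound off the jig's rails and lay it flat on the clear bench beside the jig; then, without lifting the blank, tap it alternately from its near and far sides until its pencilled centre line lies along the line scribed on the sled. Finally slide the sled along its rails fully home against the buffers, with the blank still on the line, and leave the tin and the sanding block undisturbed.

Things in the scene. Friction and masses are not known exactly. Their poses are not given: they have to be found in the camera images.
- jig: Green metal bed of the sliding jig, 120 x 440 x 12 mm, fixed to the bench; origin under its middle on the bench top. Its y axis runs along its two steel rails (tops 23 mm above the bench), x across them away from the robot. A green stop block 62 mm high with two black rubber buffers stands at its -y (right) end, centred 195 mm from the origin, buffer faces 170 mm from it.
- sled (a joint): Travel of the sled along the rails towards the stop (jig's -y), m: 0 at the left end where it starts, 0.14 fully home against the buffers. It moves with about 3 N of friction and stays where it is left. With the sled at 0 its middle is 73 mm to the +y side of the jig's origin.
- sled_mark (a point): Middle of the sled's top face, on the scribed line, 35 mm above the bench. The sled is a flat aluminium plate 150 mm (x) x 196 mm (y), axes parallel to the jig's; the black scribed line runs along its y axis through this point and is picked up in yellow on the lips. A dark lip 8 mm thick stands 10 mm above the top along each end, inner faces 90 mm from this point along y; the near and far sides are open.
- sled_handle (a point): Top centre of the sled's upright black round handle post, 18 mm across and standing 47 mm above the sled's top (top 82 mm above the bench), on the line at the sled's left (+y) end, 115 mm from sled_mark. It is fixed to the sled and can be pushed or gripped.
- blank: Loose pale hardwood blank, 100 mm (x) x 150 mm (y) x 22 mm high, about 0.22 kg, lying flat on the sled between the lips; origin at the middle of its underside. Too wide to grip across. A dark pencilled centre line runs along its y axis over the top and down the ends. It starts skewed by 10 to 16 degrees about the middle; it slides on the sled under light pushes (friction a few newtons at most).
- blank_left (a point): Left (+y) end of the pencilled centre line, on the blank's top edge, 75 mm from its middle.
- blank_right (a point): Right (-y) end of the pencilled centre line, on the blank's top edge, 75 mm from its middle.
- compound_bar: Red bar of polishing compound lying flat, 36 mm (x) x 83 mm (y) x 32 mm high, 0.16 kg, origin at the middle of its underside, z up. It starts across the two rails of the jig between sled and stop, underside 23 mm above the bench, in the way of the sled; grip it across its 36 mm width. (Another red bar farther back on the bench is not meant.)
- clear_spot (a point): Middle of a clear patch of bench at the front right, at bench-top height, room for the red bar with its length pointing away from the robot.
- button_tin: Open metal tin, 67 mm across and 61 mm high, a bystander behind the jig at the left; origin at the middle of its underside.
- sanding_block: Cork sanding block, 52 x 86 x 26 mm, a bystander behind the jig at the right; origin at the middle of its underside.
Not all that is in view belongs to the job. What is shaped like the compound_bar but turquoise is not meant.

How it is judged:
By the outcome, as a careful person would: the job done as asked, in the order asked, and still so for the second after the job is handed in, with the robot touching nothing.
It also fails if it takes over 67 s, if anything falls off the work surface, if the arm or the gripper's body presses on something with over 40 N, if the wrist force passes 120 N, or if a joint passes its speed limit or range.

### The arm

A 7-joint arm with a two-finger parallel gripper is mounted at the origin on a cart in front of the work surface, level with it; the furniture and walls round the work are solid. World frame = base frame: x ahead of the robot, y to its left, z up, the work surface at z = 0. Lengths are in m, angles in rad, forces in N, time in s.
With the tool pointing down it reaches from about 0.4 to 0.85 m from the base axis. Payload 10.4 kg.
Tool frame: the origin (TCP) lies at the very end of the fingers, on their centre line; the grasp point (between the pads) lies 19 mm behind it; x points along the fingers, z is the direction in which the jaws open and shut, and the axes are right-handed (so a half turn about x gives the same grasp; the last joint's range is limited). The gripper opens to 85 mm and grips with 20 to 120 N. Pads are 22 mm wide; open, the fingers measure 114 mm over their backs; the gripper's body (76 mm by 85 mm) begins 54 mm behind the grasp point. The pads swing forward as they close: fully open they stand 13 mm farther back than shut.
Start: joints at [1.178, 0.332, -0.065, 1.46, 0.022, 1.35, -0.088], TCP at [0.226, -0.583, 0.231] pointing down, gripper open.
Joint ranges: [-2.6, 2.6], [-0.5, 2.12], [-1.47, 1.34], [0.16, 2.42], [-1.27, 4.41], [0.06, 2.06], [-2.6, 2.6]. Speed limits (rad/s): [2.22, 2.22, 2.79, 2.79, 3.14, 3.14, 3.14].

### API

Orientations are given as a unit quaternion [x, y, z, w].
In Python, from workcell import readout, camera, manip gives the robot as it stands.
- The arm moves only by the shell command python3 -m inch 'ROWS' [FORCE]. ROWS is JSON, a list of rows, each a list of 3 entries, a list of its own where there are three numbers: the turn, a rotation vector about the tool's x, y, z in degrees, then the shift along the tool's x, y, z in mm, then the closure, from 0 (fully open) to 1 (shut). In form: [[[wx, wy, wz], [dx, dy, dz], hand], ...]. A call has 1 to 10 rows; each row is the pose to reach, as a shift and turn from the pose measured when the call began, along the tool's axes at that moment; what a row does not reach only later rows make up. A row lasts 1/8 s, in which the tool goes at most 62.5 mm and 10.7 degrees, less where a joint would pass 70% of its speed; a pose out of reach is approached as far as the arm can. A call with a gripper value outside its range is refused whole. The fingers move at their own pace and stop on an object; FORCE is the grip in N (left out, the last holds). Time passes only in rows, so rows that repeat a pose let the fingers close. It gives the time, the measured TCP pose, the force and the opening at its end, in the units of the state.
- readout.get_obs(): the state, without advancing time (a new reading comes with each control period).
- camera(name): name is "scene" or "top" or "wrist"; returns a dict with "pixels" (480x640x3 uint8, red, green, blue), "range_z" (480x640 float32, m along the optical axis (not along the pixel's ray), 0 where there is no reading), "intrinsics" (3x3 intrinsics, pixels), "extrinsics" (4x4, takes a point from world to camera coordinates); the wrist camera has in their place "T_tool_cam" (4x4, takes a point from camera to tool coordinates, whose origin is the TCP and whose axes are the tool frame's). Camera axes: x right, y down, z forward; pixel columns grow to the right and rows downward; lengths in m; the calibration is good to about 2 mm. A picture is of the moment at which its call begins: read the wrist's pose just before it.
- manip.hand_in(): hands the job in, once; it reports no verdict.
The state is a dict: "clock": time; "joint_pos": joint angles; "joint_velocities": joint speeds; "tau": joint torques, N m; "position": TCP position; "ee_rot": TCP orientation; "ft_force": force on the tool from outside, world axes, zero at the start; "torque": the same for the moment, N m; "grip_width": opening from 0.0 (shut) to 1.0 (fully open).
Only numpy, scipy, OpenCV 4.12 (cv2) and the standard library are available. Lean on these libraries where they do the work, as an engineer would, in place of code of your own. Each camera call takes 0.05 s, during which the arm holds its last target.

## Working session

There is one attempt and no reset: what is moved stays moved. The work goes in short steps, Python scripts to look and compute and a shell command to move; the robot and the scene stay as the last step left them, time stands still between calls to the robot, and variables do not carry over. Pictures are saved under pics/ and viewed, and the job is handed in when it is done.

```bash
ls; mkdir -p pics
python3 - <<'E'
from workcell import readout, camera, manip
import cv2,numpy as np
print(readout.get_obs())
for n in ("scene","top","wrist"):
    c=camera(n); cv2.imwrite(f"pics/{n}0.png",c["pixels"][:,:,::-1]); np.savez(f"pics/{n}0.npz",**c)
    print(n,c["intrinsics"].tolist(), c.get("extrinsics",c.get("T_tool_cam")).round(3).tolist())
E
```

```text
pics
{'clock': 0.0, 'joint_pos': array([ 1.17841456,  0.33287229, -0.06476191,  1.46094452,  0.02158741,
        1.34988418, -0.08851173]), 'joint_velocities': array([ 0.00067099,  0.0001917 ,  0.00013524,  0.00052898, -0.00142692,
       -0.00219928,  0.00057508]), 'tau': array([-1.01883626e-03, -6.25449228e+01,  4.81668301e-02, -3.91611850e+01,
        1.60111045e-02,  9.85017599e-03,  1.46341392e-05]), 'position': array([ 0.22578114, -0.58239239,  0.23051428]), 'ee_rot': array([ 0.39981214,  0.58382933, -0.39926673,  0.58299197]), 'ft_force': array([ 0.40525924,  0.31772048, -0.8279891 ]), 'torque': array([-0.0044907 ,  0.01118774,  0.03921793]), 'grip_width': 1.0027156965355841}
scene [[617.810030642543, 0.0, 320.80822088975486], [0.0, 617.810030642543, 231.2391393187722], [0.0, 0.0, 1.0]] [[-0.661, -0.75, 0.021, 0.423], [-0.496, 0.415, -0.763, 0.328], [0.563, -0.515, -0.646, 1.051], [0.0, 0.0, 0.0, 1.0]]
top [[457.40058035176565, 0.0, 321.8166374963149], [0.0, 457.40058035176565, 234.39353063452057], [0.0, 0.0, 1.0]] [[-0.022, -1.0, 0.018, 0.047], [-0.985, 0.019, -0.174, 0.578], [0.174, -0.022, -0.985, 1.079], [0.0, 0.0, 0.0, 1.0]]
wrist [[382.9350219595907, 0.0, 314.4104817551151], [0.0, 382.9350219595907, 237.60820189278576], [0.0, 0.0, 1.0]] [[-0.001, -0.296, 0.955, -0.142], [-0.0, -0.955, -0.296, 0.075], [1.0, -0.0, 0.001, 0.0], [0.0, 0.0, 0.0, 1.0]]
```

View pics/top0.png

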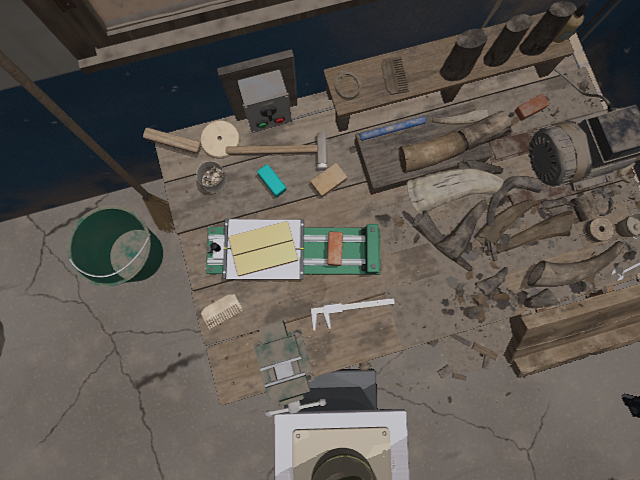

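View pics/scene0.png

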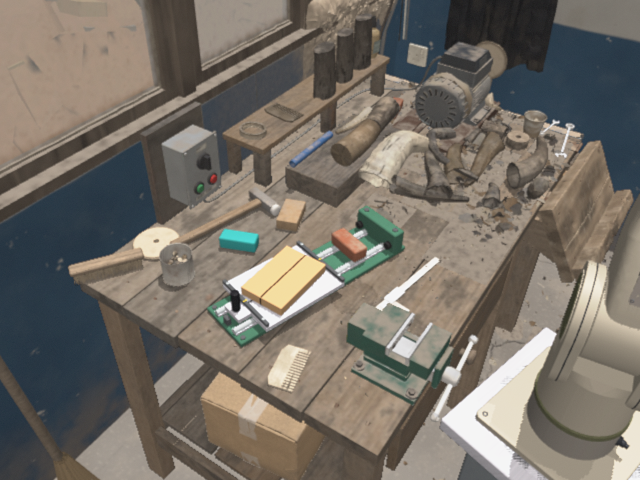

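View pics/wrist0.png

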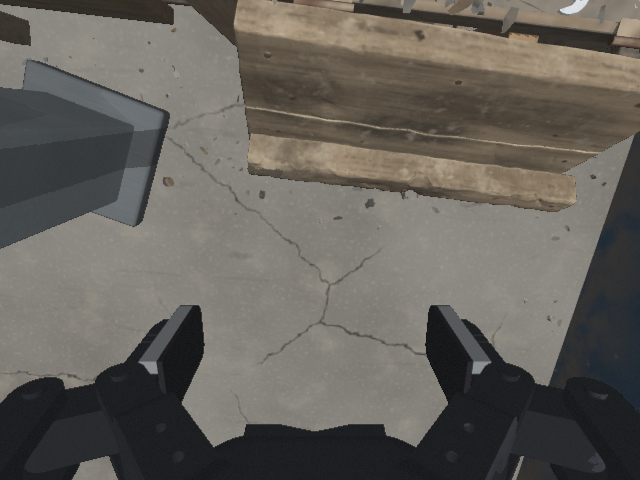

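```bash
cat > h.py <<'E'
import numpy as np,cv2
from workcell import readout,camera
from scipy.spatial.transform import Rotation as R
def snap(n,tag=None):
    o=readout.get_obs(); c=camera(n); c=dict(c)
    if n=="wrist":
        T=np.eye(4);T[:3,:3]=R.from_quat(o["ee_rot"]).as_matrix();T[:3,3]=o["position"]
        c["Twc"]=T@c["T_tool_cam"]
    else: c["Twc"]=np.linalg.inv(c["extrinsics"])
    if tag: cv2.imwrite(f"pics/{tag}.png",c["pixels"][:,:,::-1])
    return c
def ray(c,uv):
    uv=np.atleast_2d(uv).astype(float);K=c["intrinsics"]
    d=np.c_[(uv[:,0]-K[0,2])/K[0,0],(uv[:,1]-K[1,2])/K[1,1],np.ones(len(uv))]@c["Twc"][:3,:3].T
    return c["Twc"][:3,3],d
def plane(c,uv,z):
    o,d=ray(c,uv); t=(z-o[2])/d[:,2]; return o+d*t[:,None]
def depthpt(c,uv):
    o,d=ray(c,uv); uv=np.atleast_2d(uv).astype(int); return o+d*c["range_z"][uv[:,1],uv[:,0]][:,None]
def proj(c,p):
    p=np.atleast_2d(p);q=(p-c["Twc"][:3,3])@c["Twc"][:3,:3];K=c["intrinsics"]
    return np.c_[q[:,0]/q[:,2]*K[0,0]+K[0,2],q[:,1]/q[:,2]*K[1,1]+K[1,2]]
def cloud(c):
    v,u=np.mgrid[0:480,0:640]; return depthpt(c,np.c_[u.ravel(),v.ravel()]).reshape(480,640,3)
def load(n):
    c=dict(np.load(f"pics/{n}.npz")); c["Twc"]=np.linalg.inv(c["extrinsics"]); return c
def mask(c,h0,h1,s0,v0,v1=255):
    hsv=cv2.cvtColor(c["pixels"],cv2.COLOR_RGB2HSV)
    if h0>h1: return cv2.inRange(hsv,(h0,s0,v0),(180,255,v1))|cv2.inRange(hsv,(0,s0,v0),(h1,255,v1))
    return cv2.inRange(hsv,(h0,s0,v0),(h1,255,v1))
def crop(c,u0,v0,u1,v1,k,name):
    im=c["pixels"][v0:v1,u0:u1,::-1]; cv2.imwrite(f"pics/{name}.png",cv2.resize(im,None,fx=k,fy=k,interpolation=cv2.INTER_CUBIC))
E
python3 - <<'E'
from h import *
c=load("top0"); P=cloud(c)
crop(c,190,160,450,360,3,"topcrop")
s=load("scene0");crop(s,200,190,460,400,3,"scenecrop")
for n,uv in dict(bar=(335,248),blank=(264,248),tin=(211,178),cork=(328,180),stop=(373,249),handle=(216,246),vise=(282,350),cal=(350,305),turq=(271,180),comb=(220,310),floorR=(510,390),edge=(420,330),hammer=(321,150)).items(): print(n,P[uv[1],uv[0]].round(3))
m=mask(c,0,12,100,80);n,l,st,ce=cv2.connectedComponentsWithStats(m)
for i in range(1,n):
    if st[i,4]>40: print("red",st[i],ce[i],P[l==i].mean(0).round(3))
m=mask(s,0,12,120,80);n,l,st,ce=cv2.connectedComponentsWithStats(m);Q=cloud(s)
for i in range(1,n):
    if st[i,4]>40: print("red s",st[i],ce[i],Q[l==i].mean(0).round(3))
E
```

```text
bar [0.544 0.004 0.053]
blank [0.547 0.177 0.058]
tin [0.731 0.313 0.04 ]
cork [0.726 0.016 0.025]
stop [ 0.538 -0.088  0.063]
handle [0.551 0.289 0.08 ]
vise [0.307 0.132 0.097]
cal [ 0.406 -0.032  0.004]
turq [0.728 0.162 0.027]
comb [0.401 0.291 0.007]
floorR [ 0.064 -0.739 -0.778]
edge [ 0.341 -0.206 -0.003]
hammer [0.807 0.032 0.025]
red [518  94  31  23 219] [535.71689498 103.05936073] [ 0.929 -0.545  0.029]
red [327 232  16  33 308] [333.70454545 244.87337662] [0.551 0.007 0.057]
red s [210 174   7   9  47] [213.08510638 178.31914894] [0.856 0.136 0.105]
red s [333 229  33  32 323] [347.15170279 246.19814241] [0.529 0.026 0.059]
```

View pics/topcrop.png

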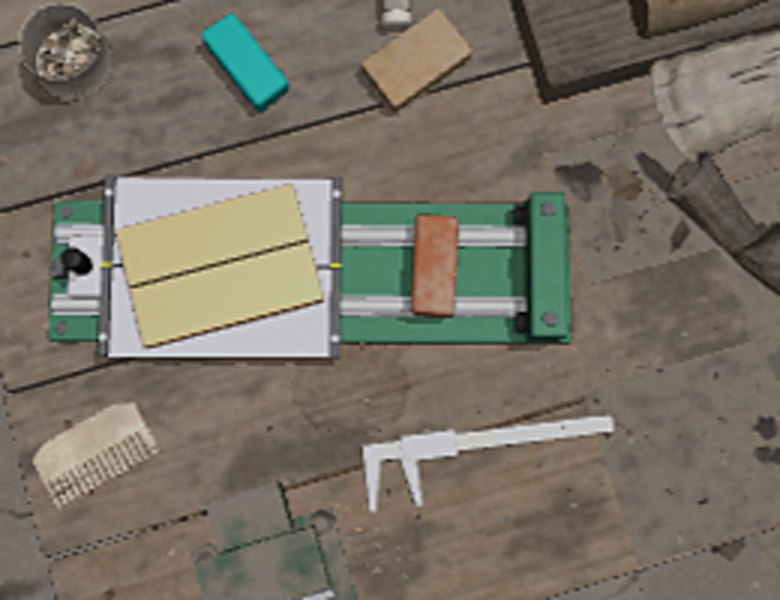

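View pics/scenecrop.png

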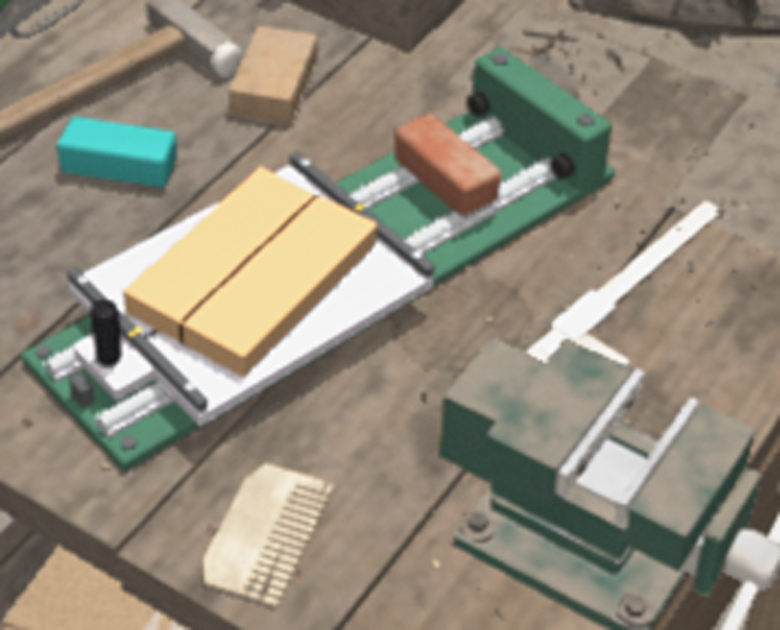

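```bash
cat >> h.py <<'E'
def edgefit(m):
    cs,_=cv2.findContours(m,cv2.RETR_EXTERNAL,cv2.CHAIN_APPROX_NONE); return max(cs,key=cv2.contourArea)[:,0,:]
def comp(m,near):
    n,l,st,ce=cv2.connectedComponentsWithStats(m); 
    i=min((i for i in range(1,n) if st[i,4]>60),key=lambda i:np.hypot(*(ce[i]-near))); return (l==i).astype(np.uint8)*255
def tri(c1,u1,c2,u2):
    o1,d1=ray(c1,u1);o2,d2=ray(c2,u2);d1=d1[0];d2=d2[0]
    A=np.c_[d1,-d2];t=np.linalg.lstsq(A,o2-o1,rcond=None)[0]
    a=o1+t[0]*d1;b=o2+t[1]*d2;return (a+b)/2,np.linalg.norm(a-b)
E
python3 - <<'E'
from h import *
o=readout.get_obs(); print("axes cols xyz tool in world\n",R.from_quat(o["ee_rot"]).as_matrix().round(3))
c=load("top0");s=load("scene0");P=cloud(c);Q=cloud(s)
# bar top face from depth
for n,X,im,near in(("top",P,c,(334,246)),("scene",Q,s,(347,244))):
    m=comp(mask(im,0,14,90,60),near); p=X[m>0]; 
    z=np.percentile(p[:,2],[5,50,95]); t=p[abs(p[:,2]-np.percentile(p[:,2],80))<.004][:,:2].astype(np.float32)
    print(n,"bar z",z.round(4),"rect",cv2.minAreaRect(t))
    # blank
    m=comp(mask(im,18,30,60,150) if n=="top" else mask(im,14,30,60,150),(264,248) if n=="top" else (285,278)); p=P[m>0] if n=="top" else Q[m>0]
    print(" blank",m.sum()//255,np.percentile(p[:,2],[5,50,95]).round(4)); t=p[abs(p[:,2]-np.median(p[:,2]))<.004][:,:2].astype(np.float32); print("  ",cv2.minAreaRect(t))
    m=mask(im,24,34,180,150); 
    nn,l,st,ce=cv2.connectedComponentsWithStats(m)
    for i in range(1,nn):
        if 3<=st[i,4]<60: print("  yel",st[i,4],ce[i].round(1),plane(im,ce[i],.045).round(4))
# bench heights around candidate spot
for y0 in np.arange(-.3,-.1,.03):
    print(round(y0,2),[ (lambda q: (round(float(q[:,2].min()),3),round(float(q[:,2].max()),3),len(q)) if len(q) else None)(P[(abs(P[...,0]-x)<.02)&(abs(P[...,1]-y0-.015)<.015)]) for x in np.arange(.38,.6,.04)])
sel=(P[...,1]>-.75)&(P[...,1]<0)&(P[...,0]>.15)&(P[...,0]<.65)
print("max z on path",P[sel][:,2].max())
E
```

```text
axes cols xyz tool in world
 [[-0.     0.932  0.361]
 [ 0.001  0.361 -0.932]
 [-1.    -0.    -0.001]]
top bar z [0.0494 0.0531 0.057 ] rect ((0.5448378324508667, 0.005634831264615059), (0.03409060090780258, 0.08054714649915695), 84.9238510131836)
 blank 1182 [0.0524 0.056  0.0595]
   ((0.5234279036521912, 0.17492949962615967), (0.047744862735271454, 0.1483612060546875), 14.012980461120605)
scene bar z [0.0346 0.0538 0.0585] rect ((0.5438448786735535, 0.007427465170621872), (0.03504832088947296, 0.08252269774675369), 84.95246124267578)
 blank 2740 [0.0549 0.0583 0.0612]
   ((0.5473437905311584, 0.18145932257175446), (0.10156846791505814, 0.15257610380649567), 13.84998607635498)
-0.3 [(-0.003, 0.017, 186), (-0.003, 0.035, 192), (-0.003, 0.022, 209), (-0.003, 0.085, 237), (0.001, 0.09, 239), (-0.003, 0.087, 216)]
-0.27 [(-0.004, 0.015, 193), (-0.003, 0.019, 199), (-0.005, 0.01, 185), (-0.007, 0.085, 187), (-0.006, 0.088, 336), (-0.001, 0.075, 90)]
-0.24 [(-0.005, 0.011, 199), (-0.003, 0.008, 190), (-0.006, 0.009, 178), (-0.007, 0.004, 185), (-0.007, 0.066, 199), (-0.005, 0.083, 279)]
-0.21 [(-0.005, 0.008, 189), (-0.002, 0.009, 189), (-0.007, 0.007, 192), (-0.007, 0.005, 183), (-0.008, 0.012, 178), (-0.006, 0.084, 270)]
-0.18 [(-0.005, 0.007, 193), (-0.005, 0.009, 190), (-0.007, 0.006, 182), (-0.008, 0.004, 179), (-0.007, 0.006, 181), (-0.005, 0.038, 180)]
-0.15 [(-0.008, 0.006, 190), (-0.174, 0.01, 200), (-0.175, 0.006, 191), (-0.008, 0.005, 176), (-0.008, 0.004, 188), (-0.004, 0.009, 179)]
-0.12 [(-0.008, 0.004, 193), (-0.175, 0.009, 185), (-0.007, 0.006, 180), (-0.007, 0.065, 154), (-0.007, 0.066, 133), (-0.004, 0.065, 128)]
max z on path 0.3240754321264616
```

Run:
```python
from h import *
c=load("top0");P=cloud(c)
for z in (.1,.15,.2,.25,.3):
    sel=(P[...,2]>z)&(P[...,1]>-.75)&(P[...,1]<.3)&(P[...,0]>.1)&(P[...,0]<.65)
    v,u=np.nonzero(sel); print(z,len(v), (u.min(),u.max(),v.min(),v.max()) if len(v) else "", P[sel].min(0).round(2) if len(v) else"",P[sel].max(0).round(2) if len(v) else"")
```

```text
0.1 1596 (np.int64(0), np.int64(639), np.int64(0), np.int64(479)) [ 0.19 -0.54  0.1 ] [0.65 0.18 1.16]
0.15 1552 (np.int64(0), np.int64(639), np.int64(0), np.int64(479)) [ 0.19 -0.54  0.24] [0.38 0.06 1.16]
0.2 1552 (np.int64(0), np.int64(639), np.int64(0), np.int64(479)) [ 0.19 -0.54  0.24] [0.38 0.06 1.16]
0.25 1544 (np.int64(0), np.int64(639), np.int64(0), np.int64(479)) [ 0.19 -0.54  0.25] [0.38 0.06 1.16]
0.3 1343 (np.int64(0), np.int64(639), np.int64(0), np.int64(479)) [ 0.19 -0.52  0.3 ] [0.38 0.06 1.16]
```

```bash
python3 -m inch '[[[2,0,0],[0,20,-17],0],[[4,0,0],[0,61,-52],0],[[7,0,0],[0,105,-90],0],[[9,0,0],[0,150,-128],0],[[11,0,0],[0,195,-166],0],[[13,0,0],[0,240,-204],0],[[15,0,0],[0,285,-242],0],[[18,0,0],[0,330,-281],0],[[20,0,0],[0,365,-310],0],[[22,0,0],[0,390,-332],0]]'
```

```text
clock: 1.4
position: [0.4701, -0.1298, 0.231]
ee_rot: [0.504, 0.497, -0.503, 0.496]
ft_force: [0.0, -0.1, 0.3]
grip_width: 0.999
```

Run:
```python
from h import *
o=readout.get_obs();T=R.from_quat(o["ee_rot"]).as_matrix();print(T.round(3));d=np.array([.5445-.02,.0065,.23])-o["position"];print(o["position"],(T.T@d*1000).round(1))
```

```text
[[-0.     1.    -0.013]
 [ 0.001 -0.013 -1.   ]
 [-1.    -0.    -0.001]]
[ 0.47007343 -0.12979947  0.23100867] [   1.1   52.6 -137. ]
```

```bash
python3 -m inch '[[[0,0,0],[0,17,-45],0],[[0,0,0],[0,34,-90],0],[[0,0,0],[0,47,-122],0],[[0,0,0],[0,53,-137],0],[[0,0,0],[0,53,-137],0]]'
python3 - <<'E'
from h import *
w=snap("wrist","w1"); X=cloud(w); np.savez("pics/w1.npz",**w)
m=comp(mask(w,0,14,90,60),(320,240)); p=X[m>0]; zt=np.percentile(p[:,2],70)
t=p[abs(p[:,2]-zt)<.004][:,:2].astype(np.float32);print(zt,cv2.minAreaRect(t), cv2.minAreaRect(edgefit(m)))
E
```

```text
clock: 2.02
position: [0.5249, 0.0067, 0.2309]
ee_rot: [0.503, 0.497, -0.503, 0.496]
ft_force: [0.1, -0.4, -0.2]
grip_width: 1.002
0.054082355920244025 ((0.5452304482460022, 0.003548121079802513), (0.03511711582541466, 0.08079907298088074), 85.7796859741211) ((317.54144287109375, 184.71270751953125), (42.88800811767578, 95.8673095703125), 3.0127875804901123)
```

View pics/w1.png

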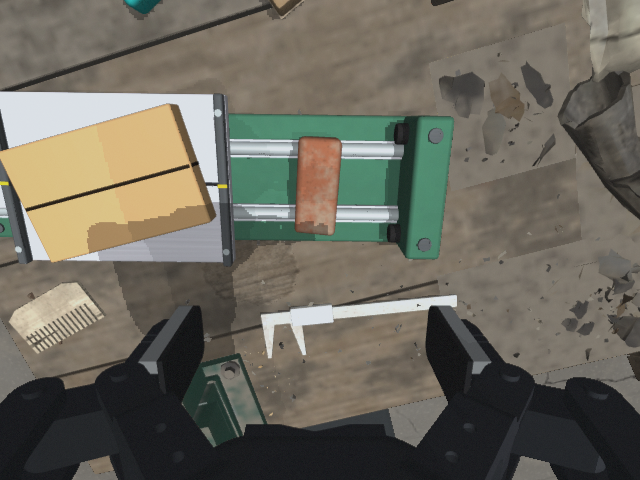

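```bash
python3 -m inch '[[[2,0,0],[20,10,1],0.35],[[4,0,0],[60,20,1],0.35],[[4,0,0],[100,20,1],0.35],[[4,0,0],[130,20,1],0.35],[[4,0,0],[155,20,1],0.35],[[4,0,0],[175,20,1],0.35],[[4,0,0],[190,20,1],0.35],[[4,0,0],[201,20,1],0.35],[[4,0,0],[206,20,1],0.35],[[4,0,0],[207,20,1],0.35]]' 40; python3 -c "
from h import *
w=snap('wrist','w2')"
```

```text
clock: 3.32
position: [0.5446, 0.0044, 0.024]
ee_rot: [-0.52, -0.479, 0.521, -0.478]
ft_force: [0.1, 1.0, 0.2]
grip_width: 0.645
```

View pics/w2.png

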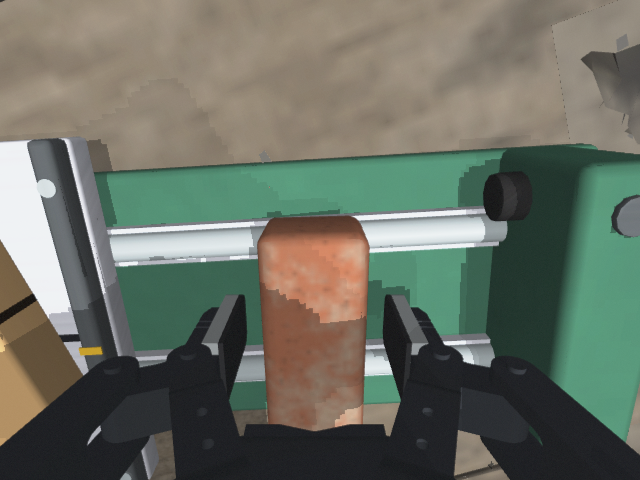

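Bar (centre col ≈ 313) sits between the open pads at cols 240 and 392; clear of the lip and stop. Close and lift.

```bash
python3 -m inch '[[[0,0,0],[0,0,0],0.6],[[0,0,0],[0,0,0],0.9],[[0,0,0],[0,0,0],0.9],[[0,0,0],[0,0,0],0.9],[[0,0,0],[-5,0,0],0.9],[[0,0,0],[-25,0,0],0.9],[[0,0,0],[-60,0,0],0.9],[[0,0,0],[-95,0,0],0.9],[[0,0,0],[-120,0,0],0.9],[[0,0,0],[-125,0,0],0.9]]' 40
python3 - <<'E'
from h import *
o=readout.get_obs();T=R.from_quat(o["ee_rot"]).as_matrix();print(T.round(3));d=np.array([.46,-.20,.149])-o["position"];print((T.T@d*1000).round(1))
w=snap("wrist","w3"); t=snap("top");crop(t,250,150,450,350,3,"t3")
E
```

```text
clock: 4.62
position: [0.5457, 0.0045, 0.1516]
ee_rot: [0.521, 0.478, -0.52, 0.479]
ft_force: [-0.2, 0.5, -1.7]
grip_width: 0.417
[[ 0.003  0.997 -0.083]
 [ 0.    -0.083 -0.997]
 [-1.     0.003 -0.001]]
[  2.3 -68.4 210.9]
```

View pics/w3.png

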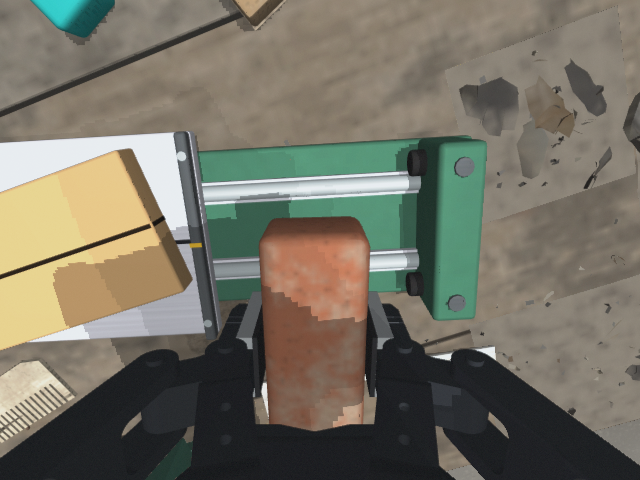

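```bash
python3 -m inch '[[[0,0,0],[0,-8,22],0.9],[[-1,0,0],[0,-20,62],0.9],[[-3,0,0],[0,-36,112],0.9],[[-5,0,0],[0,-52,160],0.9],[[-5,0,0],[0,-63,195],0.9],[[-5,0,0],[10,-68,211],0.9],[[-5,0,0],[40,-68,211],0.9],[[-5,0,0],[75,-68,211],0.9],[[-5,0,0],[100,-68,211],0.9],[[-5,0,0],[115,-68,211],0.9]]' ; python3 -c "
from h import *
w=snap('wrist','w4')"
```

```text
clock: 5.98
position: [0.4587, -0.1987, 0.0322]
ee_rot: [0.499, 0.502, -0.499, 0.5]
ft_force: [-0.2, 0.5, -1.4]
grip_width: 0.417
```

View pics/w4.png

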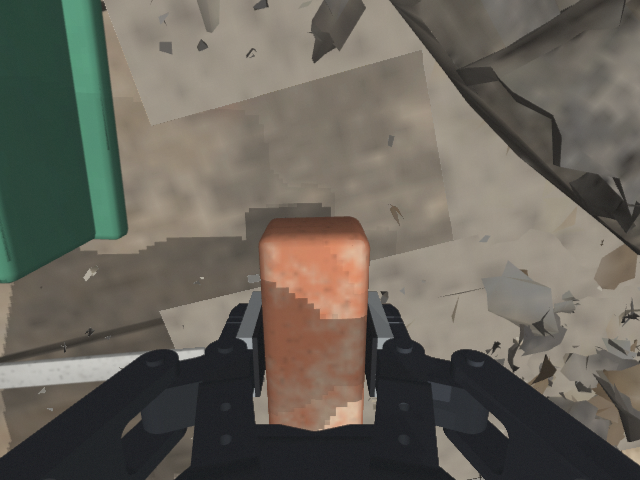

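```bash
python3 -m inch '[[[0,0,0],[8,0,0],0.9],[[0,0,0],[17,0,0],0.9],[[0,0,0],[23,0,0],0.9],[[0,0,0],[27,0,0],0.9],[[0,0,0],[29,0,0],0.9],[[0,0,0],[30,0,0],0.9]]'
```

```text
clock: 6.78
position: [0.458, -0.1988, 0.0017]
ee_rot: [0.499, 0.503, -0.499, 0.5]
ft_force: [-7.5, 2.4, 17.3]
grip_width: 0.417
```

```bash
python3 -m inch '[[[0,0,0],[-1,0,0],0.7],[[0,0,0],[-1,0,0],0.35],[[0,0,0],[-1,0,0],0.3],[[0,0,0],[-1,0,0],0.3],[[0,0,0],[-15,0,0],0.3],[[0,0,0],[-50,0,0],0.3],[[0,0,0],[-95,0,0],0.3],[[0,0,0],[-130,0,0],0.3],[[0,0,0],[-150,0,0],0.5],[[0,0,0],[-160,0,0],1]]'
python3 - <<'E'
from h import *
t=snap("top","t5"); crop(t,190,160,450,360,3,"t5c"); np.savez("pics/t5.npz",**{k:v for k,v in t.items()})
s=snap("scene","s5"); np.savez("pics/s5.npz",**s); w=snap("wrist","w5");
E
```

```text
clock: 8.02
position: [0.4591, -0.1993, 0.1636]
ee_rot: [0.499, 0.502, -0.499, 0.5]
ft_force: [0.2, 0.0, 0.0]
grip_width: 0.299
```

View pics/t5c.png

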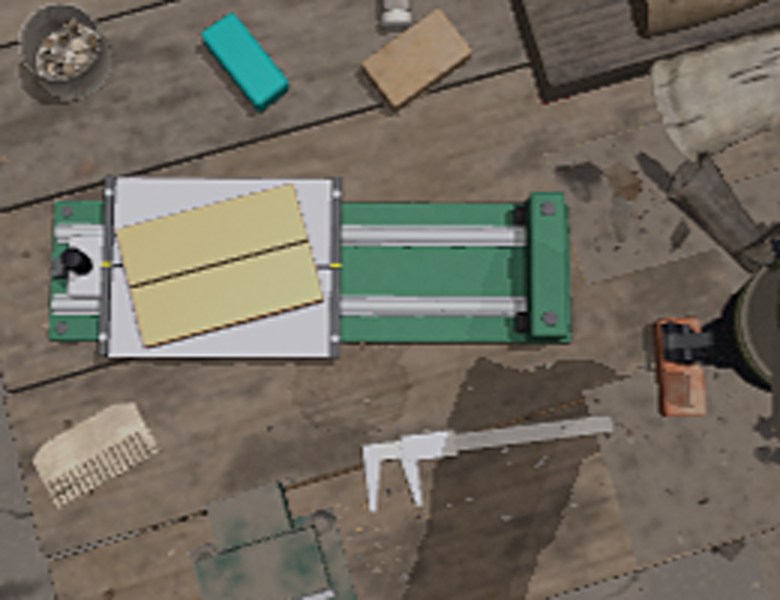

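View pics/s5.png

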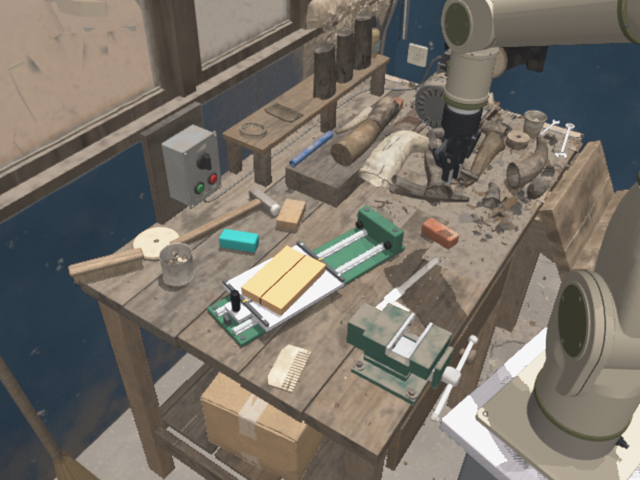

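View pics/w5.png

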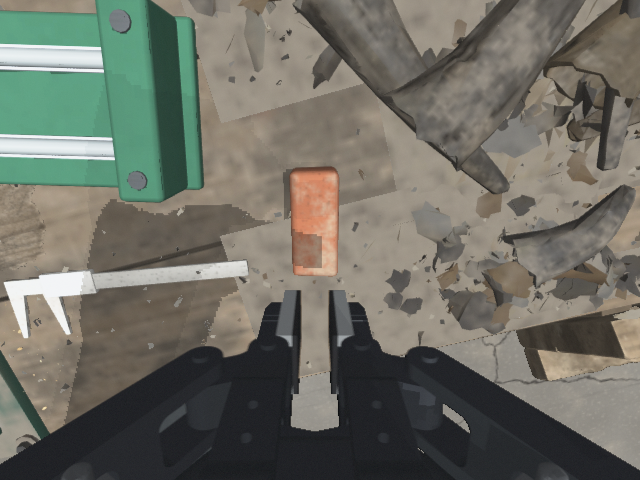

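```bash
python3 -m inch '[[[0,0,0],[-15,0,-15],1],[[0,0,0],[-40,0,-55],1],[[0,0,0],[-65,0,-105],1],[[0,0,0],[-86,0,-155],1],[[0,0,0],[-86,0,-205],1],[[0,0,0],[-86,0,-255],1],[[0,0,0],[-86,0,-305],1],[[0,0,0],[-86,0,-345],1],[[0,0,0],[-86,0,-368],1],[[0,0,0],[-86,0,-379],1]]'
python3 - <<'E'
from h import *
w=snap("wrist","w6"); np.savez("pics/w6.npz",**w)
E
```

```text
clock: 9.43
position: [0.4561, 0.1817, 0.2489]
ee_rot: [0.498, 0.503, -0.498, 0.5]
ft_force: [-0.2, 0.1, -0.6]
grip_width: -0.002
```

View pics/w6.png

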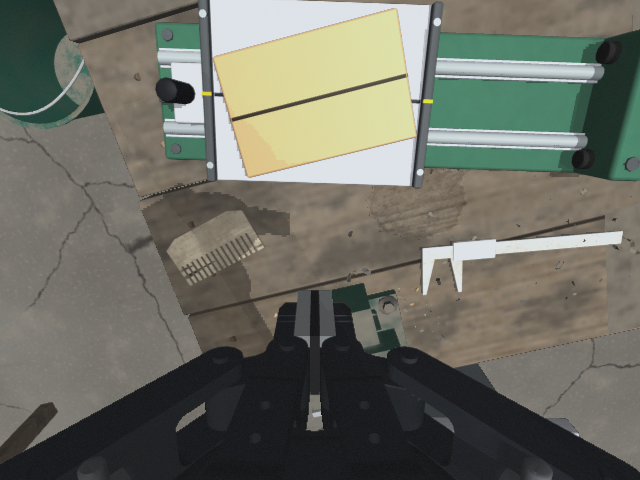

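```bash
cat > meas.py <<'E'
from h import *
def meas(c,near,verbose=1,yn=None):
    """returns sled mark, sled dir yaw, blank centre in sled frame, angle (deg)"""
    X=cloud(c)
    hsv=cv2.cvtColor(c["pixels"],cv2.COLOR_RGB2HSV)
    ym=cv2.inRange(hsv,(20,200,150),(35,255,255))
    n,l,st,ce=cv2.connectedComponentsWithStats(ym)
    yel=[ce[i] for i in range(1,n) if 4<=st[i,4]<400]
    bm=cv2.inRange(hsv,(12,50,110),(35,190,255))
    bm[~((X[...,2]>.05)&(X[...,2]<.064))]=0
    n,l,st,ce=cv2.connectedComponentsWithStats(cv2.morphologyEx(bm,cv2.MORPH_CLOSE,np.ones((9,9))))
    i=1+np.argmax(st[1:,4]); hull=cv2.convexHull(np.argwhere(l==i)[:,::-1].astype(np.int32))
    hm=np.zeros(bm.shape,np.uint8);cv2.fillConvexPoly(hm,hull,255)
    rect=cv2.minAreaRect(plane(c,hull[:,0,:],.057)[:,:2].astype(np.float32))
    v=hsv[...,2];ms=cv2.erode(hm,np.ones((7,7)))
    dark=((v<90)&(ms>0)).astype(np.uint8)
    n,l,st,ce=cv2.connectedComponentsWithStats(dark); i=1+np.argmax(st[1:,4])
    pts=np.argwhere(l==i)[:,::-1]
    p=plane(c,pts,.057)[:,:2]
    # line fit x = a + b*y
    b,a=np.polyfit(p[:,1],p[:,0],1)
    return dict(yel=[(e.round(1),plane(c,e,.045)[0].round(4)) for e in yel],rect=rect,line=(a,b,np.degrees(np.arctan(b)),p[:,1].min(),p[:,1].max()),npx=len(pts),blankz=np.median(X[hm>0][:,2]))
def show(m):
    for k,v in m.items(): print(k,v)
E
python3 - <<'E'
from meas import *
for n in("w6","t5","s5"):
    c=dict(np.load(f"pics/{n}.npz"));print("==",n);
    try: show(meas(c,None))
    except Exception as e: print(repr(e))
E
```

```text
== w6
yel []
rect ((0.5474156141281128, 0.17978864908218384), (0.09883828461170197, 0.14881616830825806), 13.908886909484863)
line (np.float64(0.5915220352728768), np.float64(-0.24602319150108445), np.float64(-13.821592471788577), np.float64(0.10997292861098483), np.float64(0.24888911911572364))
npx 432
blankz 0.05635021859513223
== t5
yel []
rect ((0.5478749871253967, 0.180604487657547), (0.09915198385715485, 0.14876364171504974), 13.917431831359863)
line (np.float64(0.5608512309585425), np.float64(0.019093274060263055), np.float64(1.0938311138125434), np.float64(0.11863423585421146), np.float64(0.12351446011029707))
npx 3
blankz 0.05590982229769259
== s5
ValueError('attempt to get argmax of an empty sequence')
```

Run:
```python
from meas import *
for n,uv in(("w6",[(207,94),(428,101)]),("t5",[(225,248),(301,248)])):
    c=dict(np.load(f"pics/{n}.npz"));hsv=cv2.cvtColor(c["pixels"],cv2.COLOR_RGB2HSV)
    for u,v in uv: print(n,hsv[v-2:v+3,u-4:u+5].reshape(5,9,3).tolist()[2]); print(depthpt(c,(u,v)))
w=dict(np.load("pics/w6.npz"));crop(w,150,0,450,200,2.6,"w6c")
```

```text
w6 [[28, 192, 221], [28, 193, 221], [28, 192, 221], [28, 192, 222], [28, 190, 222], [28, 192, 221], [28, 189, 221], [28, 190, 219], [27, 183, 170]]
[[0.55017523 0.27292567 0.04534063]]
w6 [[31, 186, 226], [31, 186, 226], [31, 184, 227], [31, 185, 227], [31, 184, 227], [31, 185, 227], [31, 185, 227], [31, 186, 226], [33, 170, 217]]
[[0.5459712  0.08557493 0.04531391]]
t5 [[124, 9, 193], [120, 12, 211], [28, 46, 198], [29, 151, 184], [29, 189, 185], [29, 192, 154], [27, 62, 94], [124, 35, 59], [120, 21, 48]]
[[0.55158733 0.27529137 0.03843015]]
t5 [[126, 10, 124], [124, 14, 125], [122, 25, 131], [30, 152, 194], [30, 222, 216], [29, 216, 222], [31, 158, 169], [68, 88, 131], [77, 110, 128]]
[[0.54663152 0.08737326 0.04740756]]
```

View pics/w6c.png

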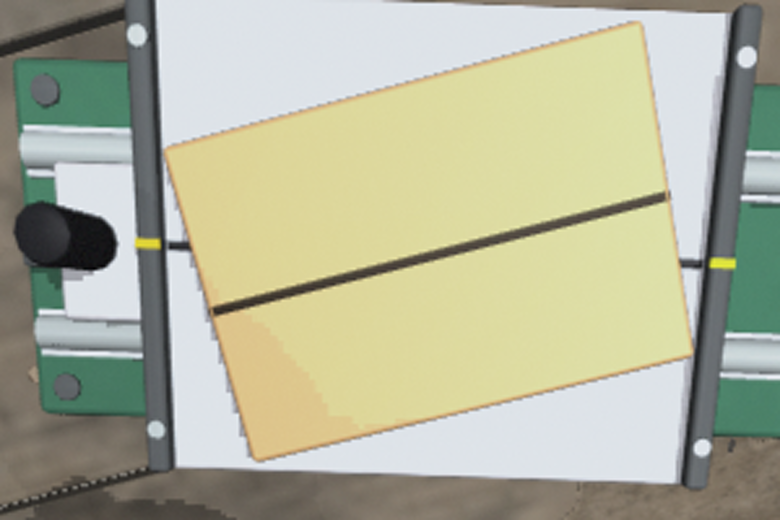

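```bash
cat > go.py <<'E'
from h import *
import sys
M=np.array([.5481,.1793]); b=0.0224; ey=np.array([b,1])/np.hypot(b,1); ex=np.array([ey[1],-ey[0]])
def tgt(X,Y,z): 
    return np.r_[M+ex*X/1000+ey*Y/1000,z/1000]
if __name__=="__main__":
    o=readout.get_obs();T=R.from_quat(o["ee_rot"]).as_matrix()
    Tt=np.c_[[0,0,-1],np.r_[ex,0],np.r_[-ey,0]]
    d=o["position"][:2]-M; print("sled frame now",(d@ex*1000).round(1),(d@ey*1000).round(1),(o["position"][2]*1000).round(1),"rot needed",np.degrees(R.from_matrix(T.T@Tt).as_rotvec()).round(2),"F",o["ft_force"].round(1))
    for a in sys.argv[1:]:
        X,Y,z=map(float,a.split(",")); print(a,"->",((tgt(X,Y,z)-o["position"])@T*1000).round(1))
E
python3 go.py -- 2>/dev/null; python3 go.py " -100,45,100" " -100,45,43"
```

```text
sled frame now -92.0 0.7 248.8 rot needed [ 1.71 -0.16  0.22] F [-0.8  1.3  0.5]
sled frame now -92.0 0.7 248.8 rot needed [ 1.71 -0.16  0.22] F [-0.8  1.3  0.5]
 -100,45,100 -> [149.   -6.1 -44.1]
 -100,45,43 -> [206.   -5.9 -43.9]
```

```bash
python3 -m inch '[[[1,0,0],[10,-3,-15],1],[[1.7,0,0],[35,-6,-35],1],[[1.7,0,0],[80,-6,-44],1],[[1.7,0,0],[125,-6,-44],1],[[1.7,0,0],[165,-6,-44],1],[[1.7,0,0],[190,-6,-44],1],[[1.7,0,0],[203,-6,-44],1],[[1.7,0,0],[206,-6,-44],1],[[1.7,0,0],[206,-6,-44],1]]'; python3 go.py " -69,45,43"; python3 -c "
from h import *
w=snap('wrist','w7')"
```

```text
clock: 10.6
position: [0.4496, 0.2267, 0.0437]
ee_rot: [0.506, 0.496, -0.506, 0.493]
ft_force: [-0.4, -0.6, -0.7]
grip_width: 0.0
sled frame now -99.6 45.2 43.7 rot needed [-0.01 -0.17  0.17] F [-0.4 -0.6 -0.7]
 -69,45,43 -> [ 0.6 30.6  0.2]
```

View pics/w7.png

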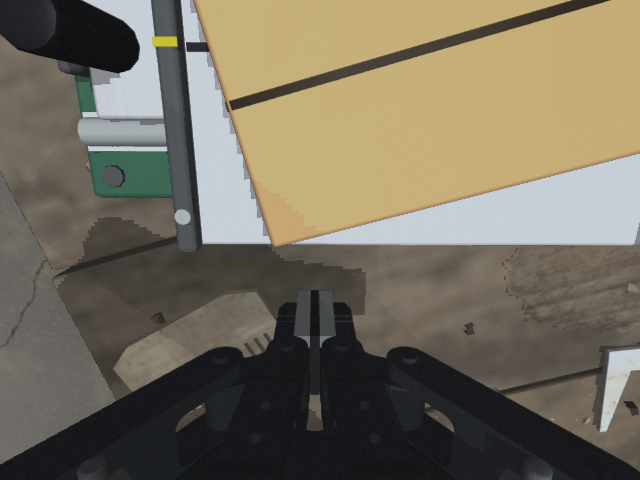

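```bash
python3 -m inch '[[[0,0,0],[0,10,0],1],[[0,0,0],[0,17,0],1],[[0,0,0],[0,21,0],1],[[0,0,0],[0,25,0],1],[[0,0,0],[0,29,0],1],[[0,0,0],[0,31,0],1],[[0,0,0],[0,31,0],1]]'; python3 go.py;python3 -m inch '[[[0,0,0],[0,-10,0],1],[[0,0,0],[0,-30,0],1]]';  python3 - <<'E'
from meas import *
t=snap("top");crop(t,200,200,330,310,5,"t8")
m=meas(t,None);print(m["rect"])
w=snap("wrist","w8")
E
```

```text
clock: 11.52
position: [0.4808, 0.226, 0.0438]
ee_rot: [0.506, 0.496, -0.505, 0.493]
ft_force: [-0.1, 0.4, -0.4]
grip_width: -0.002
sled frame now -68.3 45.2 43.8 rot needed [-0.01 -0.17  0.14] F [-0.1  0.4 -0.4]
clock: 11.78
position: [0.4503, 0.2266, 0.0438]
ee_rot: [0.506, 0.496, -0.506, 0.493]
ft_force: [-0.5, 0.4, -0.2]
grip_width: 0.003
((0.553855836391449, 0.17795664072036743), (0.09906431287527084, 0.1489618420600891), 11.231537818908691)
```

View pics/t8.png

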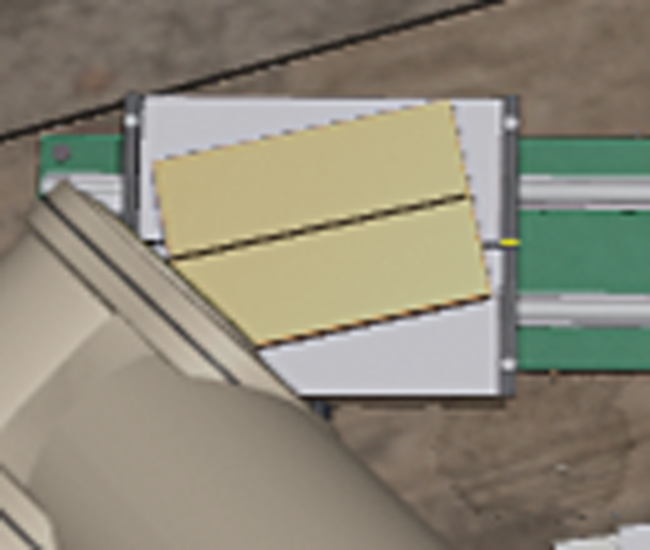

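```bash
python3 go.py " -100,45,110" "0,0,110" "100,-45,110" "100,-45,43"
```

```text
sled frame now -100.4 45.2 43.7 rot needed [ 0.09 -0.11  0.17] F [-0.8 -0.4 -0.4]
 -100,45,110 -> [-66.3   0.2   0.1]
0,0,110 -> [-66.7 100.1  45.3]
100,-45,110 -> [-67.1 200.   90.4]
100,-45,43 -> [-1.000e-01  2.003e+02  9.060e+01]
```

```bash
python3 -m inch '[[[0,0,0],[-40,0,0],1],[[0,0,0],[-62,20,9],1],[[0,0,0],[-67,70,31],1],[[0,0,0],[-67,120,54],1],[[0,0,0],[-67,165,74],1],[[0,0,0],[-67,192,87],1],[[0,0,0],[-55,201,90],1],[[0,0,0],[-25,201,90],1],[[0,0,0],[-4,201,90],1],[[0,0,0],[0,201,90],1]]'; python3 go.py "68,-45,43";  python3 - <<'E'
from meas import *
w=snap("wrist","w9"); t=snap("top"); print(meas(t,None)["rect"])
E
```

```text
clock: 13.12
position: [0.6462, 0.1329, 0.0411]
ee_rot: [-0.504, -0.497, 0.506, -0.493]
ft_force: [0.2, 0.2, -1.2]
grip_width: -0.003
sled frame now 99.2 -44.2 41.1 rot needed [ 0.16 -0.08  0.34] F [ 0.2  0.2 -1.2]
68,-45,43 -> [ -1.7 -31.2   0.8]
((0.5538464784622192, 0.17807124555110931), (0.09913831949234009, 0.14870770275592804), 11.33970832824707)
```

View pics/w9.png

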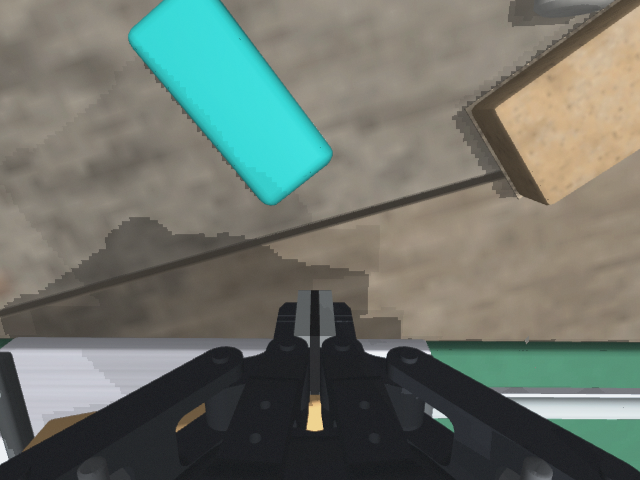

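```bash
python3 -m inch '[[[0,0,0],[-1,-8,0],1],[[0,0,0],[-1,-13,0],1],[[0,0,0],[-1,-18,0],1],[[0,0,0],[-1,-23,0],1],[[0,0,0],[-1,-28,0],1],[[0,0,0],[-1,-32,0],1],[[0,0,0],[-1,-32,0],1]]'; python3 go.py;python3 -m inch '[[[0,0,0],[0,10,0],1],[[0,0,0],[-15,20,0],1],[[0,0,0],[-55,20,0],1]]';  python3 - <<'E'
from meas import *
t=snap("top");crop(t,200,200,330,310,5,"t10")
m=meas(t,None);print(m["rect"])
from go import M,ex,ey
d=np.array(m["rect"][0])-M;print("blank in sled frame",d@ex*1000,d@ey*1000,m["rect"][2]+1.28)
E
python3 go.py  " -100,48,115" " -100,48,43" "0,0,115"
```

```text
clock: 14.1
position: [0.6152, 0.1337, 0.0441]
ee_rot: [-0.505, -0.496, 0.505, -0.494]
ft_force: [-0.7, 0.5, 0.5]
grip_width: -0.006
sled frame now 68.1 -44.1 44.1 rot needed [ 0.13 -0.12  0.21] F [-0.7  0.5  0.5]
clock: 14.48
position: [0.6351, 0.1326, 0.0974]
ee_rot: [-0.504, -0.497, 0.507, -0.492]
ft_force: [-0.1, 0.4, -0.2]
grip_width: -0.001
((0.5467593669891357, 0.18133887648582458), (0.09918664395809174, 0.14875727891921997), 7.751550674438477)
blank in sled frame -1.3859561790661947 2.008342516598139 9.031550674438476
sled frame now 90.7 -43.2 104.6 rot needed [ 0.12 -0.22 -0.04] F [2.7 1.1 4.7]
 -100,48,115 -> [ -10.2 -190.5  -91.6]
 -100,48,43 -> [  61.8 -190.6  -91.3]
0,0,115 -> [-10.3 -90.6 -43.4]
```

View pics/t10.png

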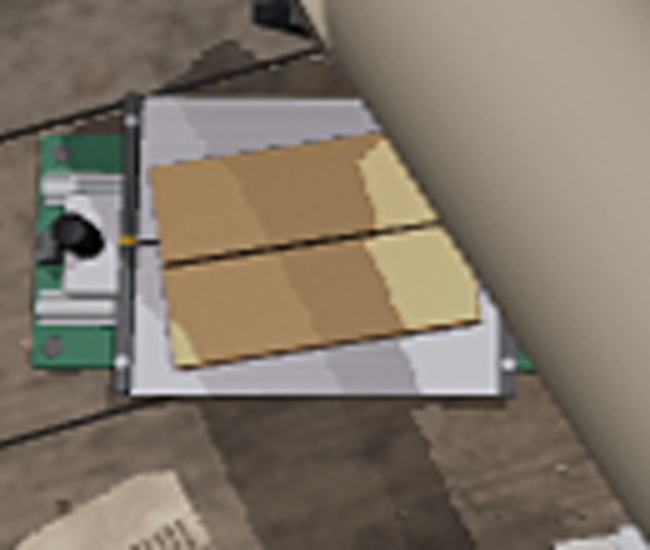

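```bash
python3 -m inch '[[[0,0,0],[-10,-15,-8],1],[[0,0,0],[-11,-60,-31],1],[[0,0,0],[-11,-110,-56],1],[[0,0,0],[-11,-155,-79],1],[[0,0,0],[-11,-182,-93],1],[[0,0,0],[0,-191,-98],1],[[0,0,0],[30,-191,-98],1],[[0,0,0],[54,-191,-98],1],[[0,0,0],[61,-191,-98],1],[[0,0,0],[61,-191,-98],1]]'; python3 go.py " -61.5,55,43"; python3 -c "
from h import *
w=snap('wrist','w11')"
```

```text
clock: 15.78
position: [0.4489, 0.2361, 0.0436]
ee_rot: [0.506, 0.496, -0.504, 0.494]
ft_force: [0.5, 0.5, -0.6]
grip_width: -0.002
sled frame now -100.5 54.6 43.6 rot needed [ 0.11 -0.23  0.02] F [ 0.5  0.5 -0.6]
 -61.5,55,43 -> [ 0.5 39.  -0.3]
```

```bash
python3 -m inch '[[[0,0,0],[0,12,0],1],[[0,0,0],[0,23,0],1],[[0,0,0],[0,28,0],1],[[0,0,0],[0,32,0],1],[[0,0,0],[0,36,0],1],[[0,0,0],[0,39,0],1],[[0,0,0],[0,39,0],1]]'; python3 go.py;python3 -m inch '[[[0,0,0],[0,-10,0],1],[[0,0,0],[-15,-25,0],1],[[0,0,0],[-60,-25,0],1]]';  python3 - <<'E'
from meas import *
t=snap("top");crop(t,200,200,330,310,5,"t12");w=snap("wrist","w12")
from go import M,ex,ey
for c in (t,w):
    m=meas(c,None);
    d=np.array(m["rect"][0])-M;print(m["rect"],"blank in sled frame",d@ex*1000,d@ey*1000,m["rect"][2]+1.28)
E
python3 go.py  "100,-55,115" "100,-55,43" "0,0,115"
```

```text
clock: 16.7
position: [0.4885, 0.2354, 0.0442]
ee_rot: [0.506, 0.496, -0.504, 0.494]
ft_force: [-1.0, 0.6, 0.0]
grip_width: -0.001
sled frame now -60.8 54.7 44.2 rot needed [ 0.09 -0.24 -0.06] F [-1.   0.6  0. ]
clock: 17.08
position: [0.4606, 0.2349, 0.103]
ee_rot: [-0.505, -0.496, 0.505, -0.494]
ft_force: [0.9, -0.2, 0.4]
grip_width: -0.001
((0.5538778901100159, 0.1774515062570572), (0.09903834760189056, 0.14883917570114136), 3.2756834030151367) blank in sled frame 5.817836973961391 -1.7186378866780674 4.555683403015137
((0.5495757460594177, 0.17703896760940552), (0.09106355905532837, 0.14840471744537354), 3.1916162967681885) blank in sled frame 1.526010387493088 -2.227416934583058 4.471616296768189
sled frame now -84.7 55.9 108.1 rot needed [ 0.13 -0.34 -0.39] F [ 0.5 -0.3 -0. ]
100,-55,115 -> [ -6.3 184.5 111.2]
100,-55,43 -> [ 65.6 184.  111.7]
0,0,115 -> [-6.7 84.6 56. ]
```

View pics/w12.png

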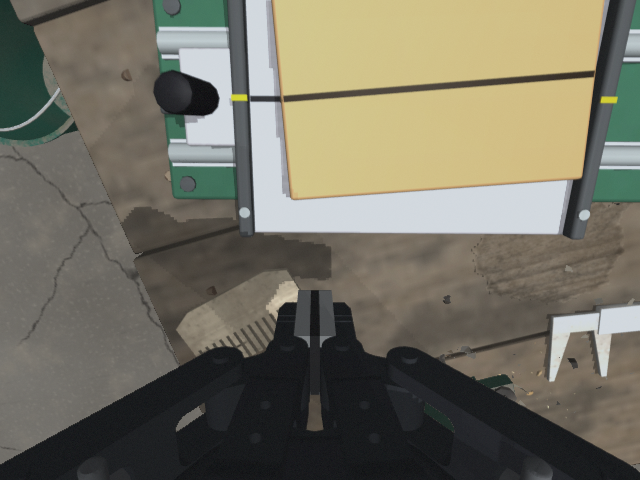

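```bash
python3 -m inch '[[[0,0,0],[-7,15,9],1],[[0,0,0],[-8,58,35],1],[[0,0,0],[-8,105,63],1],[[0,0,0],[-8,150,90],1],[[0,0,0],[-8,176,108],1],[[0,0,0],[8,184,112],1],[[0,0,0],[36,184,112],1],[[0,0,0],[58,184,112],1],[[0,0,0],[65,184,112],1],[[0,0,0],[65,184,112],1]]'; python3 go.py "61,-56,43"
```

```text
clock: 18.42
position: [0.6466, 0.122, 0.0434]
ee_rot: [0.508, 0.495, -0.502, 0.495]
ft_force: [0.2, 0.5, 1.3]
grip_width: -0.004
sled frame now 99.7 -55.1 43.4 rot needed [ 0.16 -0.34 -0.36] F [0.2 0.5 1.3]
61,-56,43 -> [  0.2 -38.7   0.8]
```

```bash
python3 -m inch '[[[0,0,0],[0,-12,0],1],[[0,0,0],[0,-22,0],1],[[0,0,0],[0,-28,0],1],[[0,0,0],[0,-32,0],1],[[0,0,0],[0,-36,0],1],[[0,0,0],[0,-39,0],1],[[0,0,0],[0,-39,0],1]]'; python3 go.py;python3 -m inch '[[[0,0,0],[0,10,0],1],[[0,0,0],[-15,25,0],1],[[0,0,0],[-60,25,0],1]]';  python3 - <<'E'
from meas import *
t=snap("top");crop(t,200,200,330,310,5,"t13")
from go import M,ex,ey
for c in (t,):
    m=meas(c,None);
    d=np.array(m["rect"][0])-M;print(m["rect"],"blank in sled frame",d@ex*1000,d@ey*1000,m["rect"][2]+1.28)
E
python3 go.py  " -92,0,249"
```

```text
clock: 19.3
position: [0.6074, 0.1228, 0.0432]
ee_rot: [0.508, 0.495, -0.502, 0.495]
ft_force: [2.1, -0.8, 0.8]
grip_width: -0.004
sled frame now 60.5 -55.1 43.2 rot needed [ 0.17 -0.34 -0.35] F [ 2.1 -0.8  0.8]
clock: 19.68
position: [0.6316, 0.1213, 0.1014]
ee_rot: [0.507, 0.496, -0.503, 0.494]
ft_force: [0.1, -0.5, -0.2]
grip_width: -0.003
((0.5474059581756592, 0.18066909909248352), (0.1488325446844101, 0.0983993336558342), 88.93665313720703) blank in sled frame -0.7245278972490761 1.3532131040902038 90.21665313720703
sled frame now 87.7 -54.3 109.4 rot needed [ 0.16 -0.46 -0.6 ] F [4.1 1.6 6. ]
 -92,0,249 -> [-141.  -178.   -55.9]
```

View pics/t13.png

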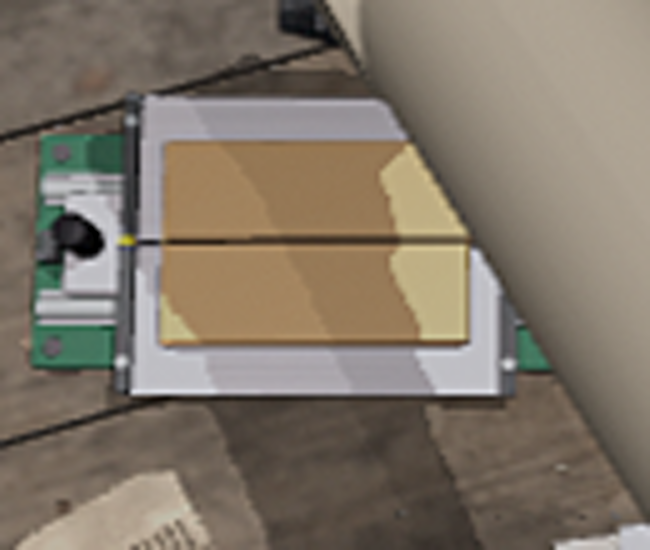

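```bash
python3 -m inch '[[[0,0,0],[-30,-15,-5],1],[[0,0,0],[-70,-50,-18],1],[[0,0,0],[-110,-90,-32],1],[[0,0,0],[-138,-125,-46],1],[[0,0,0],[-141,-150,-54],1],[[0,0,0],[-141,-158,-56],1],[[0,0,0],[-141,-158,-56],1]]'
cat >> meas.py <<'E'
def precise(c):
    hsv=cv2.cvtColor(c["pixels"],cv2.COLOR_RGB2HSV)
    n,l,st,ce=cv2.connectedComponentsWithStats(cv2.inRange(hsv,(24,165,150),(35,255,255)))
    X=cloud(c)
    Y=[]
    for i in range(1,n):
        if 8<=st[i,4]<300:
            p=plane(c,ce[i],.045)[0]; z=np.median(X[l==i][:,2])
            if .038<z<.052: Y.append((ce[i].round(1),p.round(4),st[i,4]))
    return Y
E
python3 - <<'E'
from meas import *
w=snap("wrist","w14");np.savez("pics/w14.npz",**w)
print(*precise(w),sep="\n"); show(meas(w,None)); crop(w,150,0,450,220,2.6,"w14c")
E
```

```text
clock: 20.6
position: [0.4765, 0.1807, 0.249]
ee_rot: [0.509, 0.494, -0.5, 0.496]
ft_force: [0.5, 0.2, 0.6]
grip_width: -0.004
(array([207., 125.]), array([0.5509, 0.2734, 0.045 ]), np.int32(27))
(array([423., 126.]), array([0.5463, 0.0858, 0.045 ]), np.int32(27))
yel []
rect ((0.5470950603485107, 0.17971640825271606), (0.14865735173225403, 0.09896482527256012), 89.04486846923828)
line (np.float64(0.5440547324499017), np.float64(0.015722056001659365), np.float64(0.9007332437260985), np.float64(0.10809991715634862), np.float64(0.25172125280783597))
npx 421
blankz 0.0563191773703329
```

View pics/w14c.png

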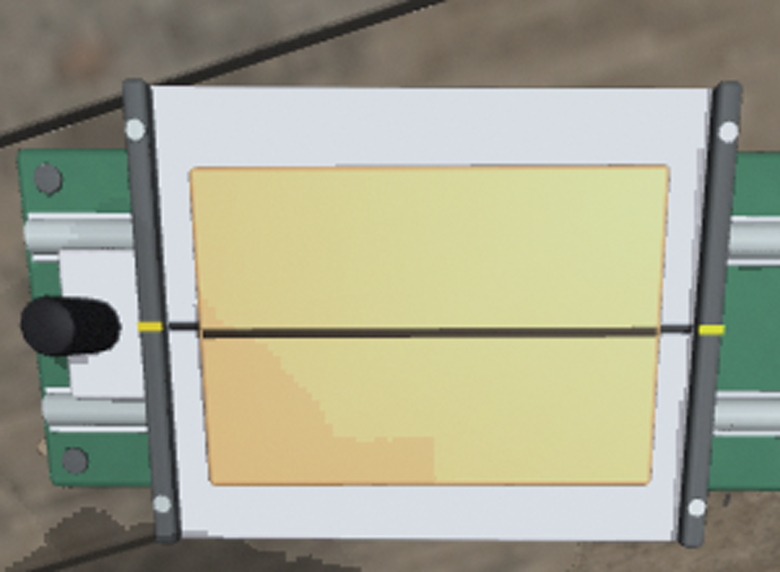

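```bash
python3 -m inch '[[[0.2,0,0],[30,-2,0],1],[[0.2,0,0],[70,-4,0],1],[[0.2,0,0],[100,-4,0],1],[[0.2,0,0],[115,-4,0],1],[[0.2,0,0],[115,-4,0],1]]'
cat >> meas.py <<'E'
def lines(c):
    """pencil and scribe/yellow compared column by column, subpixel; sled line from yellow marks"""
    hsv=cv2.cvtColor(c["pixels"],cv2.COLOR_RGB2HSV); X=cloud(c)
    ym=cv2.inRange(hsv,(22,150,60),(36,255,255)); ym[(X[...,2]<.038)|(X[...,2]>.051)]=0
    n,l,st,ce=cv2.connectedComponentsWithStats(ym)
    S=[]
    for i in sorted([i for i in range(1,n) if st[i,4]>=15],key=lambda i:-st[i,4])[:2]:
        u,v=ce[i]; x0,y0,w,h,_=st[i]
        b=c["pixels"][y0-3:y0+h+3,x0+1:x0+w-1].astype(float); sat=np.clip((b[...,0]+b[...,1])/2-b[...,2]-30,0,None)
        vv=(sat*np.arange(y0-3,y0+h+3)[:,None]).sum()/sat.sum()
        S.append(plane(c,(u,vv),.045)[0]); print("yel px",round(u,1),round(vv,2),S[-1].round(4),st[i,4])
    S=np.array(S); bs=(S[0,0]-S[1,0])/(S[0,1]-S[1,1])
    m=meas(c,None)
    # pencil subpixel per column
    g=255-c["pixels"].max(2).astype(float)
    a,b=m["line"][:2]; ys=np.arange(m["line"][3]+.004,m["line"][4]-.004,.002)
    uv=proj(c,np.c_[a+b*ys,ys,np.full(len(ys),.057)]); P=[]
    for u,v in uv:
        u=int(round(u)); r=np.arange(int(round(v))-5,int(round(v))+6); q=g[r,u]; q=np.clip(q-np.median(q)-25,0,None)
        if q.sum()>0: P.append(plane(c,(u,(q*r).sum()/q.sum()),.057)[0])
    P=np.array(P); bb,aa=np.polyfit(P[:,1],P[:,0],1)
    ysm=S[:,1].mean(); 
    f=lambda y:(aa+bb*y-(S[1,0]+bs*(y-S[1,1])))*1000
    print("sled slope deg",np.degrees(np.arctan(bs)).round(2),"pencil",np.degrees(np.arctan(bb)).round(2),"mid",S.mean(0).round(4),"off mid mm",f(ysm).round(2),"left",f(ysm+.075).round(2),"right",f(ysm-.075).round(2)); print("rect",m["rect"])
E
python3 - <<'E'
from meas import *
lines(dict(np.load("pics/w14.npz")))
w=snap("wrist","w15");np.savez("pics/w15.npz",**w); lines(w)
t=snap("top"); np.savez("pics/t15.npz",**t)
E
```

```text
clock: 21.28
position: [0.474, 0.1811, 0.1331]
ee_rot: [0.51, 0.494, -0.502, 0.494]
ft_force: [-0.8, -0.1, 1.4]
grip_width: -0.001
yel px 423.2 126.31 [0.5461 0.0856 0.045 ] 30
yel px 207.2 125.13 [0.5508 0.2733 0.045 ] 28
sled slope deg 1.44 pencil 0.98 mid [0.5484 0.1794 0.045 ] off mid mm -1.44 left -2.04 right -0.84
rect ((0.5470950603485107, 0.17971640825271606), (0.14865735173225403, 0.09896482527256012), 89.04486846923828)
yel px 477.1 122.15 [0.5461 0.0858 0.045 ] 74
yel px 151.8 121.85 [0.5508 0.2733 0.045 ] 71
sled slope deg 1.45 pencil 0.94 mid [0.5485 0.1795 0.045 ] off mid mm -1.56 left -2.23 right -0.89
rect ((0.5470143556594849, 0.17978209257125854), (0.14811541140079498, 0.09861044585704803), 89.04276275634766)
```

View pics/w15.png

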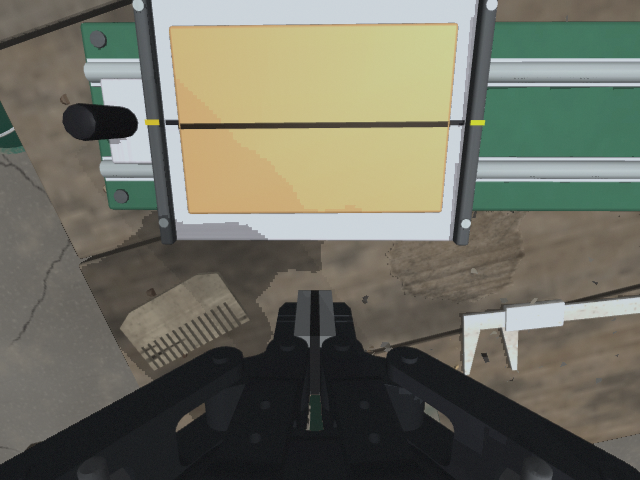

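```bash
sed -i 's/^M=.*; ey=/M=np.array([.5485,.1795]); b=0.0253; ey=/' go.py; python3 go.py " -80,27,43" " -61.2,27,43"
```

```text
sled frame now -73.8 0.2 134.6 rot needed [ 0.06 -0.5  -0.61] F [-0.4  0.9 -0.1]
 -80,27,43 -> [ 91.8  -7.2 -26. ]
 -61.2,27,43 -> [ 92.   11.6 -25.9]
```

```bash
python3 -m inch '[[[0,0,0],[20,-4,-10],1],[[0,0.4,0.5],[55,-7,-22],1],[[0,0.5,0.6],[80,-7,-26],1],[[0,0.5,0.6],[91,-7,-26],1],[[0,0.5,0.6],[92,-7,-26],1],[[0,0.5,0.6],[92,-1,-26],1],[[0,0.5,0.6],[92,5,-26],1]]'; python3 go.py " -61.2,27,43"
```

```text
clock: 22.25
position: [0.4827, 0.2082, 0.0439]
ee_rot: [0.516, 0.492, -0.496, 0.495]
ft_force: [0.0, 1.1, -0.2]
grip_width: -0.001
sled frame now -66.5 27.0 43.9 rot needed [ 0.03 -1.02 -1.31] F [ 0.   1.1 -0.2]
 -61.2,27,43 -> [1.1 5.3 0. ]
```

```bash
python3 -m inch '[[[0,-1,-1.3],[0,0,0],1],[[0,-1,-1.3],[0,2,0],1],[[0,-1,-1.3],[0,4,0],1],[[0,-1,-1.3],[0,5.5,0],1],[[0,-1,-1.3],[0,5.5,0],1]]'; python3 go.py; python3 -m inch '[[[0,0,0],[0,-10,0],1],[[0,0,0],[-10,-14,10],1],[[0,0,0],[-50,-14,26],1],[[0,0,0],[-80,-14,26],1],[[0,0,0],[-90,-13,26],1],[[0,0,0],[-90,-13,26],1]]';python3 - <<'E'
from meas import *
w=snap("wrist","w16");np.savez("pics/w16.npz",**w); lines(w)
E
python3 go.py
```

```text
clock: 22.88
position: [0.488, 0.2082, 0.0441]
ee_rot: [0.506, 0.494, -0.506, 0.494]
ft_force: [-2.3, 1.3, 2.2]
grip_width: 0.001
sled frame now -61.2 27.2 44.1 rot needed [ 0.04 -0.03 -0.  ] F [-2.3  1.3  2.2]
clock: 23.62
position: [0.4746, 0.1821, 0.1344]
ee_rot: [0.507, 0.493, -0.506, 0.494]
ft_force: [-0.1, -0.7, -0.9]
grip_width: 0.001
yel px 476.2 122.14 [0.546  0.0858 0.045 ] 73
yel px 152.5 122.03 [0.5508 0.2731 0.045 ] 70
sled slope deg 1.46 pencil 1.34 mid [0.5484 0.1795 0.045 ] off mid mm -0.41 left -0.57 right -0.25
rect ((0.5482689738273621, 0.17953796684741974), (0.14825212955474854, 0.09838169068098068), 88.56365203857422)
sled frame now -74.4 0.6 133.6 rot needed [0.03 0.   0.01] F [-0.5  0.9 -0.3]
```

```bash
python3 go.py "0,155,125" "0,155,55"
```

```text
sled frame now -74.4 0.6 133.6 rot needed [0.03 0.   0.01] F [-0.5  0.9 -0.3]
0,155,125 -> [   8.6   74.5 -154.3]
0,155,55 -> [  78.6   74.5 -154.3]
```

```bash
python3 -m inch '[[[0,0,0],[0,8,-15],1],[[0,0,0],[0,30,-60],1],[[0,0,0],[2,52,-108],1],[[0,0,0],[4,68,-142],1],[[0,0,0],[9,74,-154],1],[[0,0,0],[35,74,-154],1],[[0,0,0],[62,74,-154],1],[[0,0,0],[76,74,-154],1],[[0,0,0],[78,74,-154],1],[[0,0,0],[78,74,-154],1]]'; python3 go.py "0,138,55" "0,0,55" ;python3 - <<'E'
from h import *
w=snap("wrist","w17"); s=snap("scene"); crop(s,180,200,440,390,3,"s17")
E
```

```text
clock: 24.92
position: [0.5522, 0.3343, 0.0563]
ee_rot: [0.506, 0.494, -0.506, 0.494]
ft_force: [-0.1, -0.6, -0.0]
grip_width: 0.003
sled frame now -0.2 154.8 56.3 rot needed [ 0.02 -0.02 -0.03] F [-0.1 -0.6 -0. ]
0,138,55 -> [ 1.3  0.2 16.8]
0,0,55 -> [  1.2   0.2 154.8]
```

View pics/s17.png

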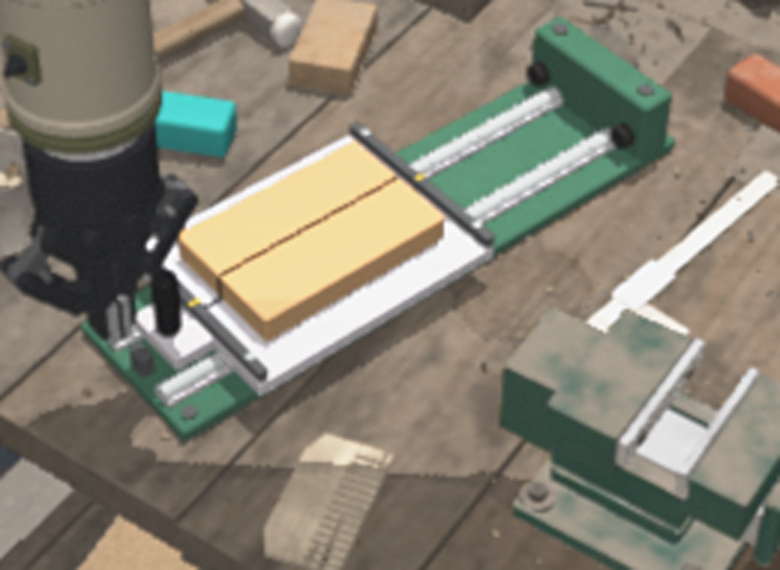

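View pics/w17.png

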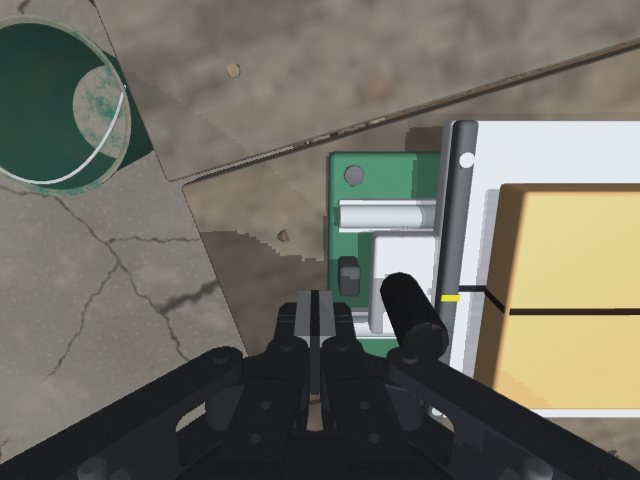

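```bash
python3 -m inch '[[[0,0,0],[-5,0,6],1],[[0,0,0],[-5,0,12],1],[[0,0,0],[-5,0,17],1],[[0,0,0],[-5,0,21],1],[[0,0,0],[-5,0,25],1],[[0,0,0],[-5,0,30],1],[[0,0,0],[-5,0,36],1],[[0,0,0],[-5,0,43],1],[[0,0,0],[-5,0,50],1],[[0,0,0],[-5,0,57],1]]'; python3 go.py "0,0,60" ;python3 - <<'E'
from h import *
w=snap("wrist","w18"); s=snap("scene"); crop(s,180,200,440,390,3,"s18")
E
```

```text
clock: 26.28
position: [0.551, 0.277, 0.0616]
ee_rot: [0.507, 0.494, -0.506, 0.494]
ft_force: [2.4, 3.1, 2.3]
grip_width: -0.001
sled frame now -0.0 97.5 61.6 rot needed [ 0.02 -0.05 -0.07] F [2.4 3.1 2.3]
0,0,60 -> [ 1.6 -0.  97.5]
```

View pics/s18.png

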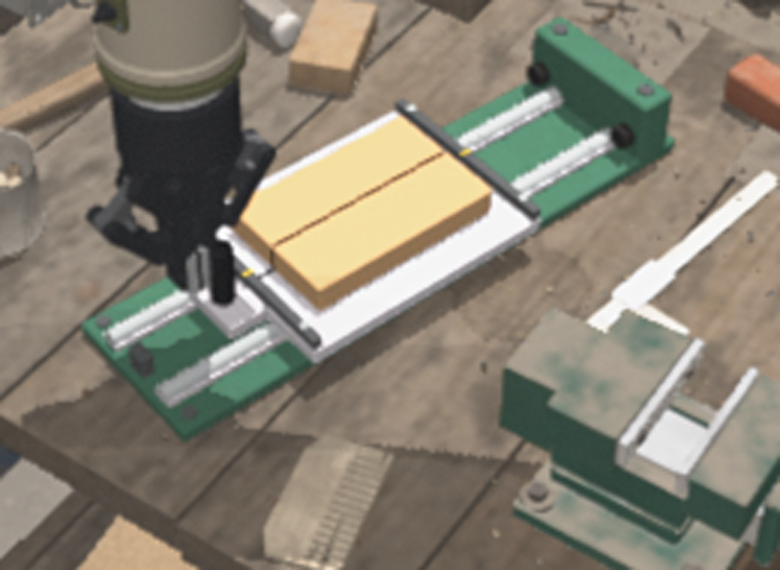

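View pics/w18.png

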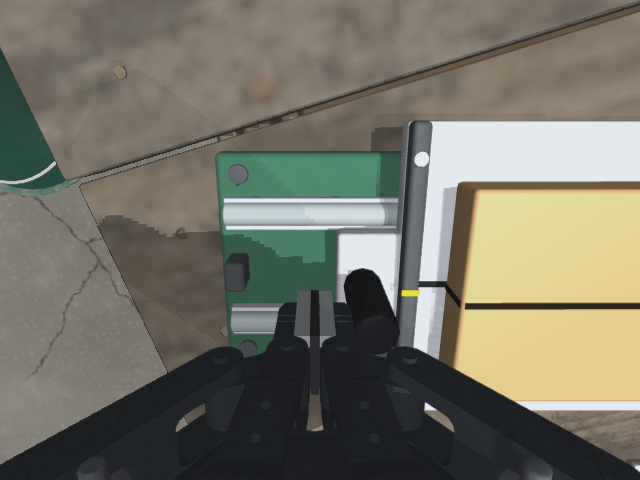

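```bash
python3 -m inch '[[[0,0,0],[0,0,6],1],[[0,0,0],[0,0,13],1],[[0,0,0],[0,0,21],1],[[0,0,0],[0,0,29],1],[[0,0,0],[0,0,37],1],[[0,0,0],[0,0,45],1],[[0,0,0],[0,0,53],1],[[0,0,0],[0,0,61],1],[[0,0,0],[0,0,68],1],[[0,0,0],[0,0,73],1]]'; python3 go.py "0,0,60" ;python3 - <<'E'
from meas import *
w=snap("wrist","w19"); s=snap("scene"); crop(s,180,200,440,390,3,"s19")
for e in precise(w)+precise(s): print(e)
E
```

```text
clock: 27.62
position: [0.5488, 0.2022, 0.0612]
ee_rot: [-0.506, -0.493, 0.507, -0.494]
ft_force: [-1.2, 3.3, -1.1]
grip_width: -0.001
sled frame now -0.2 22.7 61.2 rot needed [-0.07  0.07  0.  ] F [-1.2  3.3 -1.1]
0,0,60 -> [ 1.2  0.3 22.7]
(array([410. , 292.5]), array([0.548 , 0.1582, 0.045 ]), np.int32(102))
```

View pics/s19.png

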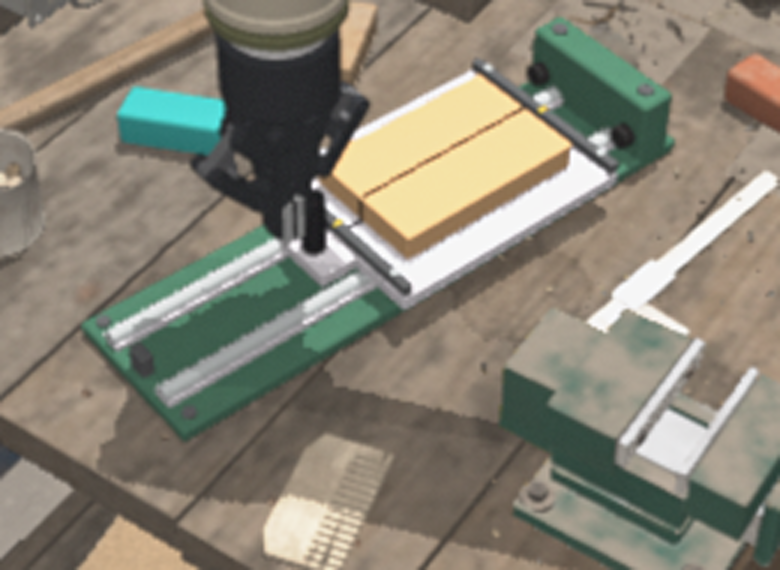

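```bash
python3 -m inch '[[[0,0,0],[0,0,4],1],[[0,0,0],[0,0,9],1],[[0,0,0],[0,0,14],1],[[0,0,0],[0,0,18],1],[[0,0,0],[0,0,21],1],[[0,0,0],[0,0,23],1],[[0,0,0],[0,0,24.5],1],[[0,0,0],[0,0,25.5],1]]'; python3 go.py
```

```text
clock: 28.72
position: [0.5483, 0.1777, 0.0613]
ee_rot: [0.507, 0.493, -0.506, 0.494]
ft_force: [2.9, 9.8, -5.1]
grip_width: -0.003
sled frame now -0.1 -1.8 61.3 rot needed [-0.04 -0.03 -0.04] F [ 2.9  9.8 -5.1]
```

```bash
python3 -m inch '[[[0,0,0],[0,0,1],1],[[0,0,0],[0,0,1.5],1]]'; python3 go.py
```

```text
clock: 28.98
position: [0.5483, 0.1778, 0.0613]
ee_rot: [0.507, 0.494, -0.505, 0.493]
ft_force: [2.1, 8.9, -4.4]
grip_width: 0.003
sled frame now -0.1 -1.7 61.3 rot needed [ 0.03 -0.16 -0.08] F [ 2.1  8.9 -4.4]
```

```bash
python3 -m inch '[[[0,0,0],[0,0,-8],1],[[0,0,0],[0,0,-22],1],[[0,0,0],[-30,0,-25],1],[[0,0,0],[-72,-10,-20],1],[[0,0,0],[-80,-35,15],1],[[0,0,0],[-80,-58,60],1],[[0,0,0],[-80,-72,105],1],[[0,0,0],[-80,-74,132],1],[[0,0,0],[-80,-74,138],1],[[0,0,0],[-80,-74,138],1]]'
python3 - <<'E'
from meas import *
w=snap("wrist","w20"); lines(w); X=cloud(w)
E
```

```text
clock: 30.22
position: [0.471, 0.0422, 0.141]
ee_rot: [0.507, 0.494, -0.505, 0.494]
ft_force: [-0.1, 0.2, -0.7]
grip_width: -0.0
yel px 472.5 122.01 [ 0.5425 -0.0541  0.045 ] 70
yel px 157.6 121.73 [0.5473 0.1333 0.045 ] 69
sled slope deg 1.45 pencil 1.29 mid [0.5449 0.0396 0.045 ] off mid mm -0.37 left -0.58 right -0.16
rect ((0.5448676347732544, 0.03953703120350838), (0.14817163348197937, 0.09807898104190826), 88.62293243408203)
```

View pics/w20.png

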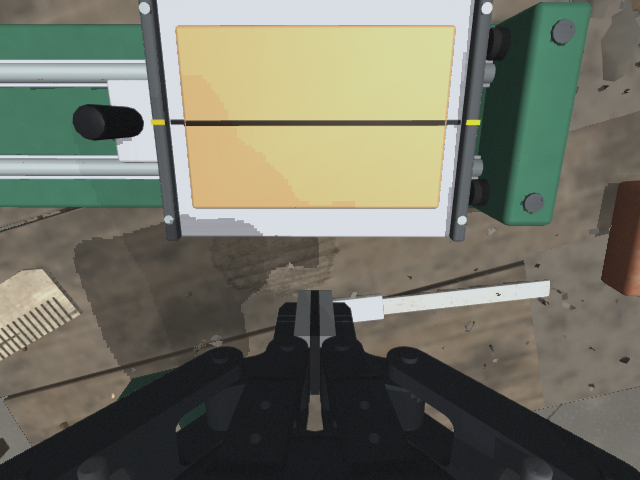

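Run:
```python
from meas import *
t=snap("top");s=snap("scene","s21");crop(t,190,160,450,360,3,"t21c");t0=load("top0")
d=np.abs(t["pixels"].astype(int)-t0["pixels"]).max(2)
for n,(u0,v0,u1,v1) in dict(tin=(193,158,230,195),cork=(308,162,350,198),turq=(255,163,290,198)).items(): print(n,(d[v0:v1,u0:u1]>40).mean())
X=cloud(s); m=comp(mask(s,0,14,110,60),(438,232)); p=X[m>0]; tp=p[p[:,2]>.027]; print("bar",np.percentile(p[:,2],[5,50,95]).round(3),cv2.minAreaRect(tp[:,:2].astype(np.float32)))
```

```text
tin 0.0
cork 0.0
turq 0.0
bar [0.01  0.028 0.035] ((0.14787599444389343, 0.23838567733764648), (0.078360915184021, 1.1327251195907593), 35.502803802490234)
```

View pics/t21c.png

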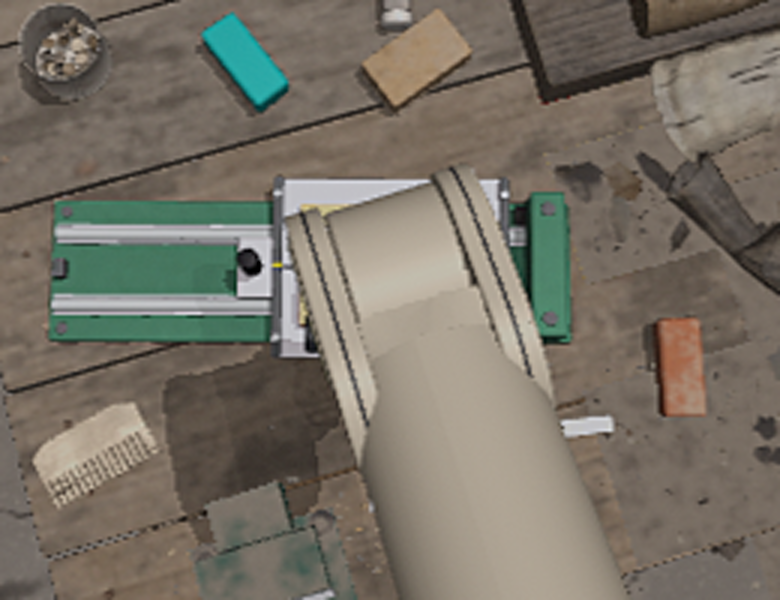

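View pics/s21.png

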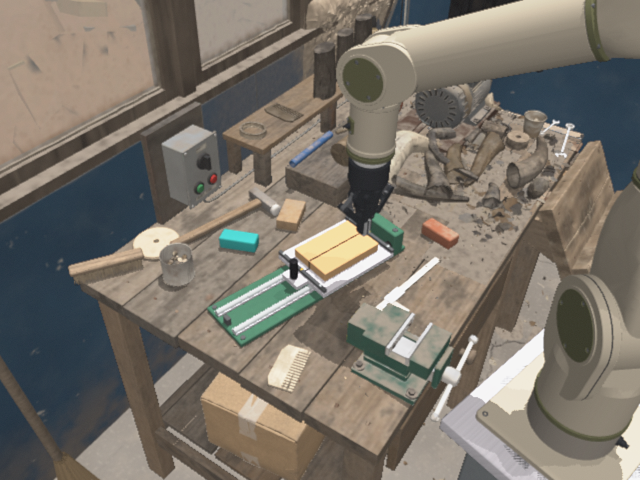

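Everything is in place: the red bar is flat on the bench (top crop 681,366), the sled is at the buffers, and the tin and cork block have not moved.

```bash
python3 -c "
from workcell import manip
print(manip.hand_in())"
```

```text
the job is handed in; nothing more can be done
None
```

The job is done and handed in at about 30 s of the 67 s allowed.

**What I did**
- **Red bar:** I lifted it off the rails and laid it flat on the clear bench to the right of the jig, near (0.46, -0.20) m, with its length pointing away from the robot.
- **Blank:** I tapped it near, far, near, far with closed fingertips, then gave it one small trimming tap from the near side. It was never lifted.
- **Sled:** I pushed the handle until the sled stopped against the buffers, with about 9 N at the end.

**Last checks**
- **Centre line:** after the slide, the wrist camera put the blank's line 0.4 mm off the scribed line at the middle and 0.16° off in angle. I left it there.
- **Sled travel:** it measured 140 mm, and the last 1.5 mm push did not move it.
- **Bystanders:** the top camera showed no change around the tin, the sanding block or the turquoise block.
- **Failed or disagreeing:**
  - My last attempt to measure the bar's position from the scene camera failed because the colour mask also picked up other things. Its placement is confirmed by eye in the top and scene pictures only.
  - Before the trimming tap, the top camera read the blank's offset as -0.7 mm and the closer wrist view read -1.5 mm. I used the wrist value.

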